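# Lubricate the slab roller's axle and snap its clip on

## Robot

A 6-joint arm with a two-finger parallel gripper is mounted at the origin on the work surface. World frame = base frame: x ahead of the robot, y to its left, z up, the work surface at z = 0. Lengths are in m, angles in rad, forces in N, time in s.
With the tool pointing down it reaches from about 0.3 to 0.775 m from the base axis. Payload 14.6 kg.
Tool frame: the origin (TCP) lies midway between the tips of the shut fingers; the grasp point (between the pads) lies 19 mm behind it; z points along the fingers, y is the direction in which the jaws open and shut (so a half turn about z gives the same grasp; the last joint's range is limited). The gripper opens to 94 mm and grips with 3 to 60 N. Pads are 16 mm wide; open, the fingers measure 119 mm over their backs; the gripper's body (75 mm by 177 mm) begins 78 mm behind the grasp point.
Start: joints at [-1.402, 0.3, 1.521, -0, 1.321, -0.067], TCP at [0.128, -0.535, 0.205] pointing down, gripper open.
Joint ranges: [-3.03, 3.03], [-0.79, 2.21], [0.23, 2.52], [-1.04, 4.18], [0, 3.07], [-2.55, 2.55]. Speed limits (rad/s): [2.22, 2.22, 2.57, 3.14, 3.14, 3.14].

## Interface

Orientations are given as [roll, pitch, yaw] about the fixed x, y, z axes, in that order (R = Rz(yaw) Ry(pitch) Rx(roll)).
In Python, from station import readout, imaging, job gives the robot as it stands.
- The arm moves only by the tool arm_command, never from a script. Its argument "increments" is a list of rows, each an object with "gripper": the opening, from 0 (shut) to 1 (fully open); "slide": the shift along the world's x, y, z in m, a list of three; "yaw": the turn about the world's z in rad. A call has 1 to 8 rows; each row is the pose to reach, as a shift and turn from the pose commanded when the call began; what a row does not reach only later rows make up. A row lasts 1/8 s, in which the tool goes at most 62.5 mm and 10.7 degrees, less where a joint would pass 70% of its speed; a pose out of reach is approached as far as the arm can. A call with a gripper value outside its range is refused whole. The fingers move at their own pace and stop on an object; "grip_force" is the grip in N (left out, the last holds). Time passes only in rows, so rows that repeat a pose let the fingers close. It gives the time, the measured TCP pose, the force and the opening at its end, in the units of the state.
- readout.get_obs(): the state, without advancing time (a new reading comes with each control period).
- imaging.camera(name): name is "side" or "top" or "wrist"; returns a dict with "color" (384x512x3 uint8, red, green, blue), "mtx" (3x3 intrinsics, pixels), "D" ([k1, k2, p1, p2, k3] as OpenCV has them; the pictures are not rectified), "rvec" (rotation vector, rad) and "tvec" (3), from world to camera coordinates, as OpenCV has them. Camera axes: x right, y down, z forward; pixel columns grow to the right and rows downward; lengths in m; the calibration is good to about 2 mm. A picture is of the moment at which its call begins. There is no depth.
- job.hand_in(): hands the job in, once; it reports no verdict.
The state is a dict: "time_s": time; "qpos": joint angles; "joint_vel": joint speeds; "tau": joint torques, N m; "ee_pos": TCP position; "eef_rot": TCP orientation; "force": force on the tool from outside, world axes, zero at the start; "moment": the same for the moment, N m; "grip_width": finger opening in m.
Only numpy, scipy, OpenCV 4.12 (cv2) and the standard library are available. Lean on these libraries where they do the work, as an engineer would, in place of code of your own. Each camera call takes 0.05 s, during which the arm holds its last target. There are 200 camera calls.

## Task

Service the small blue slab roller: first press the red nozzle of the spray can fully down and let it up again to oil the shaft end. Then take the blue-handled fork tool out of the wooden block and, using only the fork and not the fingers on the clip, push the orange clip down its sloping yellow chute onto the shaft groove until it has snapped fully home. Finally leave the fork standing blade-down in the empty steel can, with the can upright and the brush and the small blue jar left where they are.

Things in the scene. Friction and masses are not known exactly. Their poses are not given: they have to be found in the camera images.
- roller: Blue bench-top slab roller, fixed. Origin on the bench straight below the shaft groove; y runs along the shaft. The shaft end and groove face -y; the blue side plate (10 to 20 mm to +y of the groove, 125 mm high, 55 mm either way in x) and the rest of the machine (75 mm either way in x, 160 mm high at the crank) lie to +y, as far as 295 mm.
- groove (a point): Centre of the shaft groove, on the shaft axis, 75 mm above the bench. Groove 16 mm in diameter and 7 mm wide along the shaft, between shoulders 24 mm in diameter. Axes as the roller's.
- chute_top (a point): Middle of the upper end of the yellow chute: 50 mm from the groove centre, leaning 35 degrees from vertical to the roller's -x. The clip slides down it along (0.574, 0, -0.819) in the roller's frame into the groove. Two C rails 37 mm apart inside, in line with the groove; open 30 mm wide between their lips on both faces, clear behind to the side plate. Axes as the roller's.
- guard (a point): Middle of the clear 4 mm guard plate above the shaft end: 55 mm in the roller's x, 55 mm in y, underside at height 135 mm, edges 10 mm to the -x side and 45 mm to the +x side of the shaft, so a tool cannot come straight down on the clip.
- clip: Orange U-shaped spring clip, 36 mm wide, 25 mm long, 5 mm thick, loose, waiting in the chute, mouth down, lobes on the shaft. Origin = centre of its bore: starts about 15 mm up the slope, lies on the groove centre when home. Pushing takes about 8 N at most; it can hang half-way, so push until its crosspiece stops on the shaft. Axes parallel to the roller's; the clip leans 35 degrees in its frame.
- clip_back (a point): Middle of the flat back edge of the clip (36 x 5 mm), which the fork pushes: 14.5 mm from the bore centre, up the slope.
- clip_near (a joint): How far the clip's spring arm on its -x side is spread, m: 0 relaxed, about 0.0025 while passing over the shaft.
- clip_far (a joint): The same for the arm on the +x side.
- spray: Green and white spray can, 48 mm in diameter, clamped upright on the bench about 120 mm to the roller's +x side of the shaft; origin at the centre of its foot on the bench.
- nozzle_top (a point): Centre of the top face of the red nozzle cap, 22 mm in diameter, about 145 mm above the bench; 40 mm below it the can widens to 48 mm.
- nozzle (a joint): How far the nozzle cap is pressed down, m: 0 up, 0.006 fully down; springs back. 1.4 N to start, 5.6 N fully down.
- block: Wooden tool block, 110 x 70 x 50 mm, fixed to the bench; origin at the centre of its underside. The fork stands in the slot at its middle, which is 40 mm deep and leaves about 1.5 mm play; lift it straight up at least 45 mm.
- fork: Fork tool, 185 mm long, about 120 g, upright in the block, blade down. Origin at the middle of its tip (10 mm above the bench at the start), z along the tool to the handle's end, x across the blade, y through its thickness. Blade 18 x 5 mm, 55 mm long, two tines 7 mm apart; round shank 12 mm; blue handle from 100 to 185 mm, 26 mm in x, 18 mm in y. Same either way round.
- fork_handle (a point): Middle of the blue handle, 142.5 mm from the tip; grip across its 18 mm (along the fork's y). Axes as the fork's.
- toolcan: Empty open steel can, 74 mm in diameter, 85 mm high, wall 3 mm, bottom 6 mm, 600 g, loose, standing upright; origin at the centre of its underside.
- jar: Bystander: small blue glaze jar with a white cap, 50 mm in diameter, 60 mm high, loose; leave it alone. Origin at the centre of its underside as it was made.
- brush: Bystander: flat brush with a wooden handle, lying on the bench, lower than 40 mm, loose; leave it alone. Origin at the centre of its underside as it was made.

How it is judged:
By the outcome, as a careful person would: the job done as asked, in the order asked, and still so for the second after the job is handed in, with the robot touching nothing.
It also fails if it takes over 59 s, if anything falls off the work surface, if the arm or the gripper's body presses on something with over 40 N, if the wrist force passes 120 N, or if a joint passes its speed limit or range.

## Working session

There is one attempt and no reset: what is moved stays moved. The work goes in short steps, Python scripts to look and compute and a tool call to move; the robot and the scene stay as the last step left them, time stands still between calls to the robot, and variables do not carry over. Pictures are saved under pics/ and viewed, about 8 in all and at most 12, crops included, and the job is handed in when it is done.

Besides the shell and the picture viewer there is one more tool, called in YAML: its name, and indented under it one key for each argument. arm_command: Moves the arm, as the interface text tells. Its arguments: {"type":"object","properties":{"increments":{"type":"array","items":{"type":"object","properties":{"gripper":{"type":"number"},"slide":{"type":"array","items":{"type":"number"}},"yaw":{"type":"number"}}}},"grip_force":{"type":"number"}},"required":["increments"]}

```bash
mkdir -p pics; cat > h.py <<'E'
import numpy as np, cv2
from station import readout, imaging, job
def shot(n,f):
    c=imaging.camera(n); cv2.imwrite(f'pics/{f}.png',cv2.cvtColor(c['color'],cv2.COLOR_RGB2BGR))
    np.savez(f'pics/{f}.npz',**c); return c
def load(f): return np.load(f'pics/{f}.npz')
def proj(c,P): return cv2.projectPoints(np.array(P,float).reshape(-1,1,3),c['rvec'],c['tvec'],c['mtx'],c['D'])[0][:,0]
def ray(c,p):
    u=cv2.undistortPoints(np.array([[p]],float),c['mtx'],c['D'])[0,0]
    R=cv2.Rodrigues(c['rvec'])[0]; t=np.array(c['tvec']).ravel()
    return -R.T@t, R.T@np.array([u[0],u[1],1])
def atz(c,p,z):
    o,d=ray(c,p); return o+d*(z-o[2])/d[2]
def tri(*cp):
    A=np.zeros((3,3));b=np.zeros(3)
    for c,p in cp:
        o,d=ray(c,p); d/=np.linalg.norm(d); M=np.eye(3)-np.outer(d,d); A+=M;b+=M@o
    X=np.linalg.solve(A,b); return X,[proj(c,X)[0]-p for c,p in cp]
E
python3 - <<'E'
from h import *
import cv2
ims=[]
for n in ['top','side']:
    c=shot(n,n+'0'); o,_=ray(c,(256,192)); print(n,o.round(3))
    cv2.imwrite(f'pics/{n}0b.png',cv2.resize(cv2.imread(f'pics/{n}0.png'),(800,600),interpolation=cv2.INTER_CUBIC))
shot('wrist','wrist0')
print(readout.get_obs())
E
```

```text
top [ 0.495 -0.044  1.017]
side [ 0.37  -0.724  0.624]
{'time_s': 0.15, 'qpos': array([-1.40160211e+00,  3.00330893e-01,  1.52141532e+00, -2.90486788e-05,
        1.32067719e+00, -6.66098118e-02]), 'joint_vel': array([-4.25961155e-04, -2.54788084e-03, -2.58216815e-03,  6.42218373e-04,
        7.94753772e-05, -6.80672070e-04]), 'tau': array([ 6.63569899e-04, -5.31962764e+01, -3.52821171e+01,  7.08933407e-02,
        2.36153172e-02, -6.70729810e-05]), 'ee_pos': array([ 0.12844683, -0.53460017,  0.20503336]), 'eef_rot': array([-3.14076187e+00, -2.72190632e-05,  2.35811220e-01]), 'force': array([-0.38024983, -0.73517321, -0.56047892]), 'moment': array([-0.03669292, -0.01447098, -0.02693538]), 'grip_width': 0.09412484884824483}
```

View pics/top0b.png

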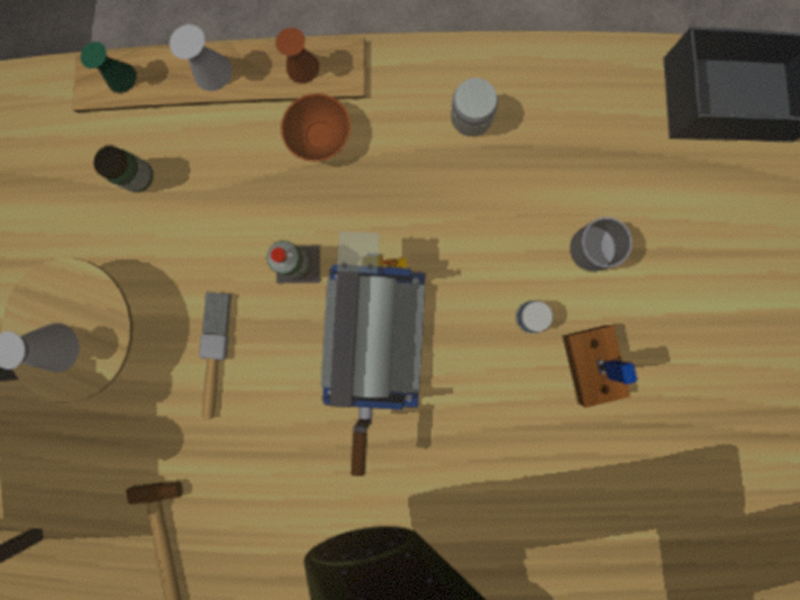

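View pics/side0b.png

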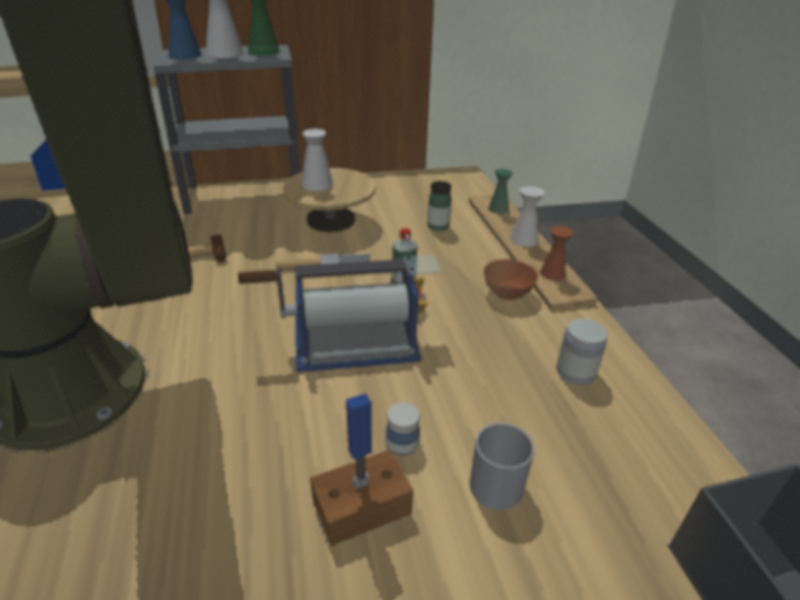

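Top view: red nozzle near (279,256), chute and clip near (392,264), fork handle (620,372), tool can (603,243), jar (537,316), and brush to the left at (213,350). World +x is up in the image, so roller x is about world +y. Next I'll enlarge the parts that matter.

```bash
python3 - <<'E'
import cv2,numpy as np
t=cv2.imread('pics/top0.png');s=cv2.imread('pics/side0.png')
def cr(i,x,y,w,h,k):
    o=cv2.resize(i[y:y+h,x:x+w],None,fx=k,fy=k,interpolation=cv2.INTER_CUBIC)
    for a in range(0,w,10): cv2.putText(o,str(x+a),(a*k,9),0,.3,(0,255,255),1);cv2.line(o,(a*k,10),(a*k,14),(0,255,255),1)
    for b in range(0,h,10): cv2.putText(o,str(y+b),(0,b*k+4),0,.3,(0,255,0),1)
    return o
A=cr(t,165,142,114,50,7)   # 798x350
B=np.hstack([cr(s,215,225,50,90,4) if 0 else cr(s,195,240,100,62,4),cr(s,240,140,50,31,8)])
C=np.vstack([A,B[:248,:798]])
C=np.zeros((600,800,3),np.uint8);C[:350,:798]=A;C[350:598,:400]=B[:,:400];C[350:598,400:800]=B[:,400:800]
cv2.imwrite('pics/c1.png',C)
E
```

```text
(no output)
```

View pics/c1.png

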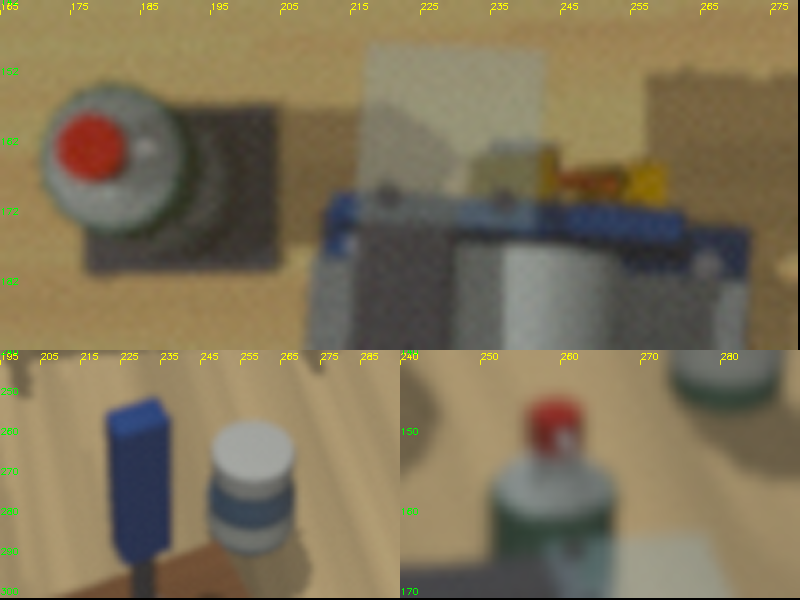

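The crop shows the nozzle at top pixel (178.1,163.0) and side pixel (259.4,147). The guard's front corners are at top pixels (217.9,148.3) and (242.9,149.4). The chute is the two yellow rails with the orange clip between them.

```bash
python3 - <<'E'
from h import *
t=load('top0');s=load('side0')
X,r=tri((t,(178.1,163.0)),(s,(259.4,147.2)));print('nozzle',X,r, atz(t,(178.1,163),.145))
a=atz(t,(217.9,148.3),.139);b=atz(t,(242.9,149.4),.139);print('guard',a,b,np.linalg.norm(a-b))
k=.64
# roller plate top corners z=.125 front-left/right in top view
for p in [(165+330/7,142+195/7),(165+748/7,142+228/7)]: print('plate',p,atz(t,p,.125))
# roller rear corners
for p in [(324*k,402*k),(417*k,408*k),(332*k,267*k),(425*k,272*k)]: print('r',atz(t,p,.125))
# fork handle: top face centre in top view, and side
print('fork', tri((t,(627*k,373*k)),(s,(195+139/4,240+68/4))))
# can rim top (z .085) centre
print('can',atz(t,(607*k,243*k),.085), 'side',atz(s,(503*k,449*k),.085))
# jar cap
print('jar',atz(t,(538*k,316*k),.06))
# block top corners z=.05
for p in [(566,336),(608,327),(632,396),(588,405)]: print('blk',atz(t,(p[0]*k,p[1]*k),.05))
E
```

```text
nozzle [0.59210081 0.15693406 0.14348416] [array([ 0.08606934, -0.41868865]), array([-0.31762794,  0.01065072])] [0.59103654 0.15676904 0.145     ]
guard [0.6219419  0.07172547 0.139     ] [0.61868672 0.01811426 0.139     ] 0.0537099473034462
plate (212.14285714285714, 169.85714285714286) [0.57709248 0.08628744 0.125     ]
plate (271.8571428571429, 174.57142857142856) [ 0.56521726 -0.04291201  0.125     ]
r [0.3882152  0.09783621 0.125     ]
r [ 0.37975469 -0.03041399  0.125     ]
r [0.57485668 0.08555665 0.125     ]
r [ 0.56627359 -0.04323101  0.125     ]
fork (array([ 0.43043464, -0.30070696,  0.18945437]), [array([ 0.09619936, -0.64850121]), array([-0.77526148,  0.00115637])])
can [ 0.60880458 -0.30747274  0.085     ] side [ 0.60715927 -0.31565811  0.085     ]
jar [ 0.50471301 -0.20880005  0.06      ]
blk [ 0.4745724  -0.25198899  0.05      ]
blk [ 0.48710242 -0.31569968  0.05      ]
blk [ 0.38346778 -0.35098533  0.05      ]
blk [ 0.37142197 -0.28393196  0.05      ]
```

arm_command:
  increments:
    - {"slide":[0.02,0,0.06],"gripper":0}
    - {"slide":[0.462,0.692,0.06],"gripper":0}
    - {"slide":[0.462,0.692,0.06],"gripper":0}
    - {"slide":[0.462,0.692,0.06],"gripper":0}
    - {"slide":[0.462,0.692,0.06],"gripper":0}
    - {"slide":[0.462,0.692,0.06],"gripper":0}
    - {"slide":[0.462,0.692,0.06],"gripper":0}
    - {"slide":[0.462,0.692,0.06],"gripper":0}
  grip_force: 20

```text
invalid input
```

arm_command:
  increments:
    - {"slide":[0.02,0.0,0.06],"gripper":0.0,"yaw":0.0}
    - {"slide":[0.462,0.692,0.06],"gripper":0.0,"yaw":0.0}
    - {"slide":[0.462,0.692,0.06],"gripper":0.0,"yaw":0.0}
    - {"slide":[0.462,0.692,0.06],"gripper":0.0,"yaw":0.0}
    - {"slide":[0.462,0.692,0.06],"gripper":0.0,"yaw":0.0}
    - {"slide":[0.462,0.692,0.06],"gripper":0.0,"yaw":0.0}
    - {"slide":[0.462,0.692,0.06],"gripper":0.0,"yaw":0.0}
    - {"slide":[0.462,0.692,0.06],"gripper":0.0,"yaw":0.0}
  grip_force: 20

```text
time_s: 1.15
ee_pos: [0.3845, -0.1642, 0.2652]
eef_rot: [3.141, -0.0, 0.236]
force: [0.2, -0.5, 0.1]
grip_width: 0.0175
```

arm_command:
  increments:
    - {"slide":[0.2,0.32,0.0],"gripper":0.0,"yaw":0.0}
    - {"slide":[0.2,0.32,0.0],"gripper":0.0,"yaw":0.0}
    - {"slide":[0.2,0.32,0.0],"gripper":0.0,"yaw":0.0}
    - {"slide":[0.2,0.32,0.0],"gripper":0.0,"yaw":0.0}
    - {"slide":[0.2,0.32,0.0],"gripper":0.0,"yaw":0.0}
    - {"slide":[0.2,0.32,0.0],"gripper":0.0,"yaw":0.0}
    - {"slide":[0.2,0.32,0.0],"gripper":0.0,"yaw":0.0}
    - {"slide":[0.2,0.32,0.0],"gripper":0.0,"yaw":0.0}

```text
time_s: 2.15
ee_pos: [0.5836, 0.1536, 0.2647]
eef_rot: [3.141, 0.001, 0.236]
force: [0.3, 0.1, -0.1]
grip_width: 0.001
```

```bash
python3 - <<'E'
from h import *
c=shot('wrist','w1'); o,d=ray(c,(256,192)); print(o,d); print(readout.get_obs()['ee_pos'])
print(proj(c,[[.5915,.1568,.144],[.61,.03,.075],[.5915,.1568,.2]]))
cv2.imwrite('pics/w1b.png',cv2.resize(cv2.imread('pics/w1.png'),(800,600),interpolation=cv2.INTER_CUBIC))
E
```

```text
[0.66160721 0.1722337  0.4441105 ] [-0.2650479  -0.05552192 -0.96268399]
[0.58354304 0.15308245 0.26516902]
[[256.94360116 181.45567835]
 [347.36159679 178.22553787]
 [256.67800541 195.17678479]]
```

View pics/w1b.png

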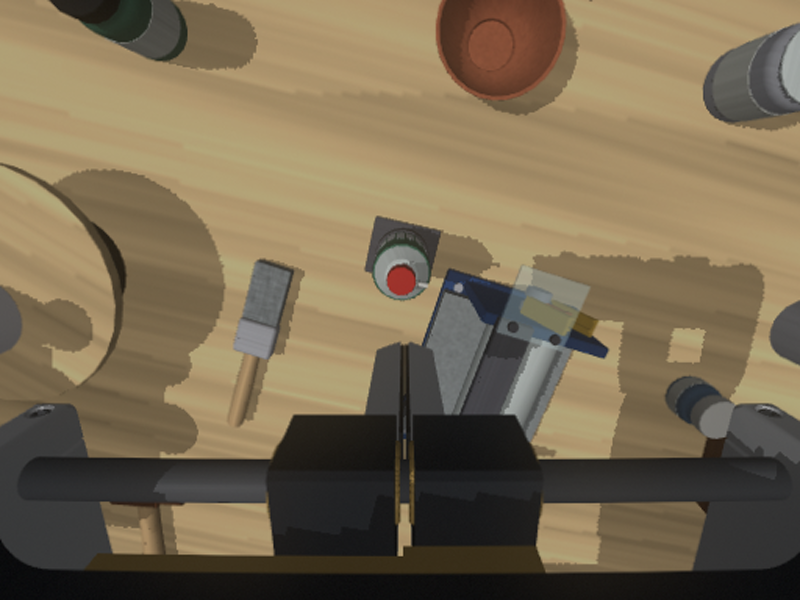

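The nozzle shows at (401,280), within about 1 mm of the projected point, so I'll descend.

arm_command:
  increments:
    - {"slide":[0.008,0.0035,-0.06],"gripper":0.0,"yaw":0.0}
    - {"slide":[0.008,0.0035,-0.1],"gripper":0.0,"yaw":0.0}
    - {"slide":[0.008,0.0035,-0.114],"gripper":0.0,"yaw":0.0}
    - {"slide":[0.008,0.0035,-0.119],"gripper":0.0,"yaw":0.0}
    - {"slide":[0.008,0.0035,-0.122],"gripper":0.0,"yaw":0.0}
    - {"slide":[0.008,0.0035,-0.124],"gripper":0.0,"yaw":0.0}
    - {"slide":[0.008,0.0035,-0.124],"gripper":0.0,"yaw":0.0}

```text
time_s: 3.08
ee_pos: [0.5924, 0.1573, 0.1421]
eef_rot: [3.141, -0.002, 0.236]
force: [2.5, -2.2, 3.3]
grip_width: 0.0006
```

arm_command:
  increments:
    - {"slide":[0.0,0.0,-0.002],"gripper":0.0,"yaw":0.0}
    - {"slide":[0.0,0.0,-0.004],"gripper":0.0,"yaw":0.0}
    - {"slide":[0.0,0.0,-0.005],"gripper":0.0,"yaw":0.0}
    - {"slide":[0.0,0.0,-0.005],"gripper":0.0,"yaw":0.0}

```text
time_s: 3.58
ee_pos: [0.5926, 0.1573, 0.1389]
eef_rot: [3.141, -0.003, 0.236]
force: [-5.1, -4.9, 22.2]
grip_width: 0.0001
```

The nozzle bottomed out: 22 N at z=0.139, about 6 mm of travel. I'll raise the arm to release it, then move to where the wrist camera can see the chute.

arm_command:
  increments:
    - {"slide":[0.0,0.0,0.03],"gripper":0.0,"yaw":0.0}
    - {"slide":[0.0,0.0,0.08],"gripper":0.0,"yaw":0.0}
    - {"slide":[0.108,-0.257,0.07],"gripper":0.0,"yaw":0.0}
    - {"slide":[0.108,-0.257,0.07],"gripper":0.0,"yaw":0.0}
    - {"slide":[0.108,-0.257,0.07],"gripper":0.0,"yaw":0.0}
    - {"slide":[0.108,-0.257,0.07],"gripper":0.0,"yaw":0.0}
    - {"slide":[0.108,-0.257,0.07],"gripper":0.0,"yaw":0.0}
    - {"slide":[0.108,-0.257,0.07],"gripper":0.0,"yaw":0.0}

```text
time_s: 4.58
ee_pos: [0.6997, -0.1012, 0.2046]
eef_rot: [-3.14, 0.002, 0.233]
force: [-0.4, 0.2, 0.8]
grip_width: 0.0003
```

```bash
python3 - <<'E'
from h import *
c=shot('wrist','w2'); o,d=ray(c,(256,192)); print(o); print(readout.get_obs()['ee_pos'])
p=proj(c,[[.60,.02,.08]])[0]; print(p)
x,y=(p-[50,40]).astype(int); x=np.clip(x,0,412);y=np.clip(y,0,304)
im=cv2.imread('pics/w2.png'); k=8
o=cv2.resize(im[y:y+75,x:x+100],None,fx=8,fy=8,interpolation=cv2.INTER_CUBIC)
for a in range(0,100,10): cv2.putText(o,str(x+a),(a*k,9),0,.35,(0,255,255),1)
for b in range(0,75,10): cv2.putText(o,str(y+b),(0,b*k+4),0,.35,(0,255,0),1)
cv2.imwrite('pics/w2c.png',o)
E
```

```text
[ 0.77800392 -0.08299099  0.38395978]
[ 0.6995961  -0.09963074  0.20505362]
[145.32184528 240.87285277]
```

View pics/w2c.png

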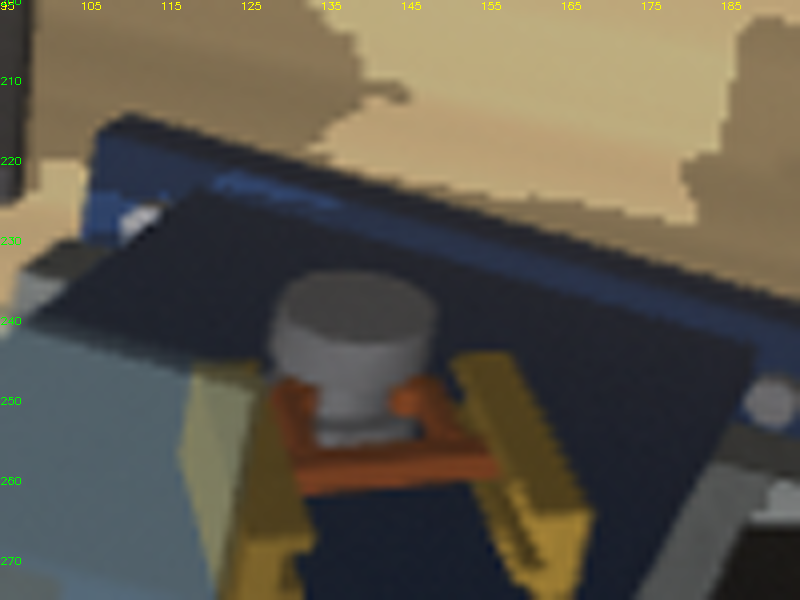

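The wrist close-up (5 pictures so far) shows the shaft end disc centred at (139.4,238.4). The clip's crosspiece runs from (132.5,261) to (157.3,259), and the chute's two rails end at about (131,267) and (165,265). Next I'll fit the roller pose and overlay a model.

```bash
cat >> h.py <<'E'
def W(g,P):  # roller frame (m, groove origin) -> world
    P=np.atleast_2d(P); a=g[2]; c,s=np.cos(a),np.sin(a)
    return np.c_[g[0]+c*P[:,0]-s*P[:,1], g[1]+s*P[:,0]+c*P[:,1], .075+P[:,2]]
def uv(u,v,y): # chute coords mm -> roller frame m
    return [(-.5736*u+.8192*v)/1e3, y/1e3, (.8192*u+.5736*v)/1e3]
E
cat > fit.py <<'E'
from h import *
from scipy.optimize import least_squares
t,w1,w2=load('top0'),load('w1'),load('w2')
k=.64
# guard: x -10..45, y from yf to yf+55 (yf free), top z=.139-.075
G=lambda yf:[[.045,yf,.064],[-.010,yf,.064],[-.010,yf+.055,.064],[.045,yf+.055,.064]]
def res(q):
    g=q[:3]; r=[]
    P=W(g,G(q[3]))
    r+=list((proj(t,P[:2])-[(217.9,148.3),(242.9,149.4)]).ravel())
    r+=list((proj(w1,P[:3])-np.array([(522,265),(590,288),(568,346)])*k).ravel())
    # shaft end disc at y=q[4]
    r+=list((proj(w2,W(g,[[0,q[4],0]]))[0]-[139.4,238.4]))
    # clip back, far edge
    r+=list((proj(w2,W(g,[uv(29.5,0,2.5)]))[0]-[145,260]))
    return np.array(r)
s=least_squares(res,[.6,.03,1.51,-.03,-.01],x_scale=[.01,.01,.1,.01,.01])
print(s.x, np.degrees(s.x[2])); print(s.fun.round(2))
np.save('g.npy',s.x)
E
python3 fit.py; python3 - <<'E'
from h import *
g=np.load('g.npy'); c=load('w2'); im=cv2.imread('pics/w2.png'); x,y,k=95,205,8
o=cv2.resize(im[y:y+75,x:x+100],None,fx=8,fy=8,interpolation=cv2.INTER_CUBIC)
def line(P,col):
    p=((proj(c,W(g,P))-[x,y]+.5)*k).astype(int)
    for a,b in zip(p[:-1],p[1:]): cv2.line(o,tuple(map(int,a)),tuple(map(int,b)),col,1)
for v in (15,-15):
  for yy in (-3,3): line([uv(u,v,yy) for u in (0,10,20,30,40,50)],(0,255,0))
  for u in (0,10,20,30,40,50): line([uv(u,v,-3),uv(u,v*1.27,-3)],(255,255,255))
line([uv(29.5,18,2.5),uv(29.5,-18,2.5),uv(29.5,-18,-2.5),uv(29.5,18,-2.5),uv(29.5,18,2.5)],(255,0,255))
th=np.linspace(0,6.3,40)
line([[.012*np.cos(a),g[4],.012*np.sin(a)] for a in th],(255,255,0))
line([[.012*np.cos(a),-.0035,.012*np.sin(a)] for a in th],(0,255,255))
cv2.imwrite('pics/ov2.png',o)
E
```

```text
[ 0.5886717   0.02816764  1.55751964 -0.03459732 -0.01017712] 89.2393018166569
[-0.46 -0.88  0.18 -2.07 -0.09  1.03  0.6  -2.25 -1.61  2.77  1.12  0.16
 -0.26 -0.04]
```

View pics/ov2.png

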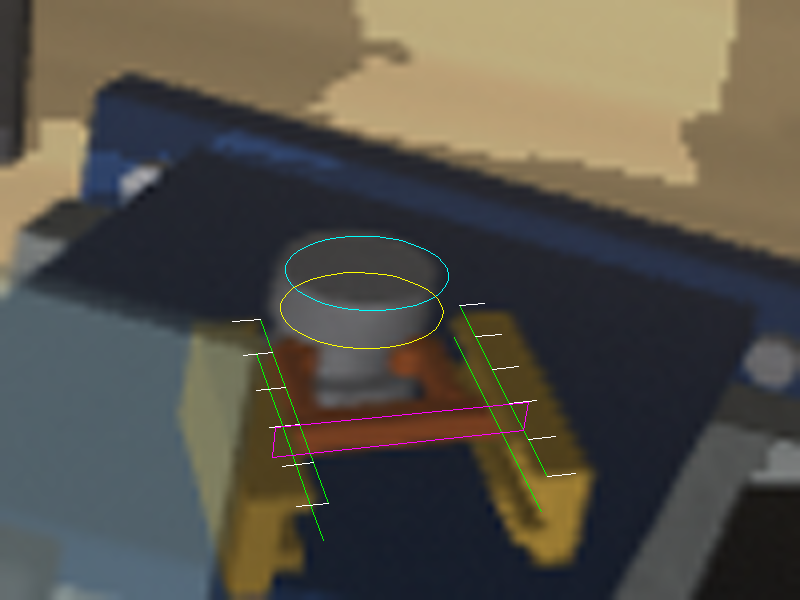

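```bash
cat > fit2.py <<'E'
from h import *
from scipy.optimize import least_squares
t,w2=load('top0'),load('w2'); k=.64
# q: gx gy yaw, guard yf, disc y, rail front y, plate rear y
def res(q,full=False):
    g=q[:3]
    P=W(g,[[.045,q[3],.064],[-.010,q[3],.064]])
    r=[(proj(t,P)-[(217.9,148.3),(242.9,149.4)])]
    r+=[proj(w2,W(g,[[0,q[4],0]]))-[139.1,237.9]]
    # clip back far edge line endpoints: clipped by lips -> use v where seen
    r+=[proj(w2,W(g,[uv(29.5,0,2.5)]))-[144.9,259.7]]
    r+=[proj(w2,W(g,[uv(50,15,q[5]),uv(50,-15,q[5])]))-[(133.6,267.1),(162.7,264.3)]]
    # plate corners (x +-.065?, same half-width h) : four top corners symmetric pairs
    h=q[6]
    P=W(g,[[q[8]+h,.012,.05],[q[8]-h,.012,.05],[q[8]+h,.012+q[7],.05],[q[8]-h,.012+q[7],.05]])
    r+=[proj(t,P)-np.array([(332,267),(425,272),(324,402),(417,408)])*k]
    r=np.vstack(r); return r if full else r.ravel()
s=least_squares(res,[.589,.028,1.51,-.03,-.01,-.004,.065,.185,-.005],x_scale=.01)
print(s.x.round(4),np.degrees(s.x[2])); print(res(s.x,True).round(2).tolist())
np.save('g2.npy',s.x)
# fork cues: top picture handle
E
python3 fit2.py
```

```text
[ 0.5869  0.0295  1.5069 -0.0324 -0.0125 -6.0049  0.0644  0.1907 -0.0091] 86.34131831092225
[[-0.31, -0.06], [0.29, 0.05], [0.9, 0.18], [-1.69, 1.9], [1.02, -0.2], [-0.82, 0.23], [0.01, -1.64], [-0.11, -1.82], [0.07, 0.06], [0.21, -0.05]]
```

arm_command:
  increments:
    - {"slide":[-0.05,-0.03,0.08],"gripper":1.0,"yaw":0.0}
    - {"slide":[-0.35,-0.21,0.08],"gripper":1.0,"yaw":0.08}
    - {"slide":[-0.35,-0.21,0.08],"gripper":1.0,"yaw":0.08}
    - {"slide":[-0.35,-0.21,0.08],"gripper":1.0,"yaw":0.08}
    - {"slide":[-0.35,-0.21,0.08],"gripper":1.0,"yaw":0.08}
    - {"slide":[-0.35,-0.21,0.08],"gripper":1.0,"yaw":0.08}
    - {"slide":[-0.35,-0.21,0.08],"gripper":1.0,"yaw":0.08}
    - {"slide":[-0.35,-0.21,0.08],"gripper":1.0,"yaw":0.08}

```text
time_s: 5.62
ee_pos: [0.3479, -0.3099, 0.2869]
eef_rot: [3.14, -0.001, 0.313]
force: [-0.1, 1.4, -0.1]
grip_width: 0.0769
```

```bash
python3 - <<'E'
from h import *
s=readout.get_obs(); print(s['ee_pos'],s['eef_rot'],s['time_s'])
c=shot('wrist','w3'); p=proj(c,[[.43,-.301,.195]])[0]; print(p)
x,y=(p-[50,40]).astype(int); x=int(np.clip(x,0,412));y=int(np.clip(y,0,304)); print(x,y)
im=cv2.imread('pics/w3.png')
k=5;x=int(np.clip(p[0]-80,0,352));y=int(np.clip(p[1]-60,0,264));print(x,y)
o=cv2.resize(im[y:y+120,x:x+160],None,fx=k,fy=k,interpolation=cv2.INTER_CUBIC)
for a in range(0,160,20): cv2.putText(o,str(x+a),(a*k,9),0,.35,(0,255,255),1)
for b in range(0,120,20): cv2.putText(o,str(y+b),(0,b*k+4),0,.35,(0,255,0),1)
cv2.imwrite('pics/w3c.png',o)
E
```

```text
[ 0.34788644 -0.30986581  0.28690864] [ 3.14018115e+00 -7.67906310e-04  3.13156980e-01] 5.625
[275.15445917 116.26706554]
225 76
195 56
```

View pics/w3c.png

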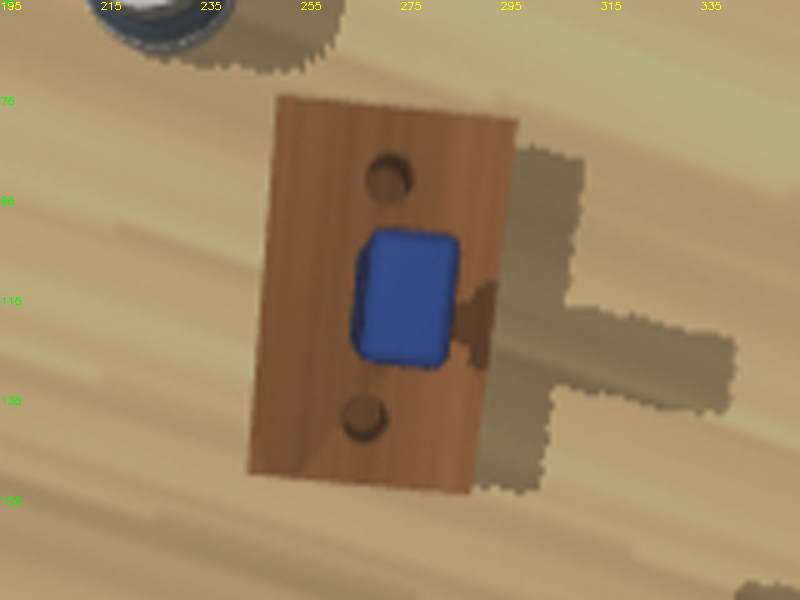

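Fork from above (picture 7): the handle's top face is centred at about crop (408,297), with its long 26 mm side along the block. I'll work out the block yaw and fork position.

```bash
python3 - <<'E'
from h import *
c=load('w3'); f=lambda p:((p[0]+.5)/5-.5+195,(p[1]+.5)/5-.5+56)
P=[atz(c,f(p),.05) for p in [(277,95),(518,119),(471,493),(247,473)]]
for p in P: print(p.round(4))
print('ctr',np.mean(P,0))
for a,b in [(3,0),(2,1)]: d=P[a]-P[b]; d=-d; print(np.linalg.norm(d),np.arctan2(d[1],d[0]))
d=P[0]-P[1]; print(np.linalg.norm(d),np.arctan2(d[1],d[0])-np.pi/2)
H=[atz(c,f(p),.195) for p in [(371,229),(461,233),(446,369),(356,360)]]
for h in H: print(h.round(4))
print(np.mean(H,0), [np.arctan2(*(H[a]-H[b])[[1,0]]) for a,b in[(0,3),(1,2)]], tri((load('top0'),(627*.64,373*.64)),(c,f((408,298)))))
E
```

```text
[ 0.4769 -0.2561  0.05  ]
[ 0.4924 -0.3245  0.05  ]
[ 0.3861 -0.3481  0.05  ]
[ 0.3705 -0.28    0.05  ]
ctr [ 0.43148343 -0.30216814  0.05      ]
0.10911447596322182 0.22077285990822812
0.108952112160623 0.21817217747576922
0.07009437622051012 0.2229782513319003
[ 0.4412 -0.2907  0.195 ]
[ 0.4459 -0.3074  0.195 ]
[ 0.4208 -0.3132  0.195 ]
[ 0.4169 -0.2957  0.195 ]
[ 0.43119464 -0.30176152  0.195     ] [np.float64(0.20427591102679446), np.float64(0.22598916580695821)] (array([ 0.43023365, -0.30154817,  0.18781951]), [array([ 0.25981908, -0.61525129]), array([-0.89929603,  1.03790879])])
```

arm_command:
  increments:
    - {"slide":[0.06,0.006,0.0],"gripper":1.0,"yaw":-0.093}
    - {"slide":[0.083,0.008,0.0],"gripper":1.0,"yaw":-0.093}
    - {"slide":[0.083,0.008,-0.03],"gripper":1.0,"yaw":-0.093}
    - {"slide":[0.083,0.008,-0.09],"gripper":1.0,"yaw":-0.093}
    - {"slide":[0.083,0.008,-0.153],"gripper":1.0,"yaw":-0.093}
    - {"slide":[0.083,0.008,-0.153],"gripper":1.0,"yaw":-0.093}

```text
time_s: 6.42
ee_pos: [0.4322, -0.2987, 0.1298]
eef_rot: [-3.135, 0.005, 0.225]
force: [0.7, -0.4, 1.6]
grip_width: 0.0942
```

arm_command:
  increments:
    - {"slide":[0.0,0.0,0.0],"gripper":0.3,"yaw":0.0}
    - {"slide":[0.0,0.0,0.0],"gripper":0.3,"yaw":0.0}
    - {"slide":[0.0,0.0,0.0],"gripper":0.2,"yaw":0.0}
    - {"slide":[0.0,0.0,0.0],"gripper":0.0,"yaw":0.0}
    - {"slide":[0.0,0.0,0.0],"gripper":0.0,"yaw":0.0}
    - {"slide":[0.0,0.0,0.0],"gripper":0.0,"yaw":0.0}
  grip_force: 40

```text
time_s: 7.18
ee_pos: [0.4328, -0.3017, 0.1332]
eef_rot: [-3.142, 0.0, 0.223]
force: [-0.7, 0.4, -0.0]
grip_width: 0.0375
```

arm_command:
  increments:
    - {"slide":[0.0,0.0,0.0],"gripper":0.0,"yaw":0.0}
    - {"slide":[0.0,0.0,0.0],"gripper":0.0,"yaw":0.0}
    - {"slide":[0.0,0.0,0.0],"gripper":0.0,"yaw":0.0}
    - {"slide":[0.0,0.0,0.0],"gripper":0.0,"yaw":0.0}
  grip_force: 50

```text
time_s: 7.68
ee_pos: [0.4328, -0.3016, 0.1331]
eef_rot: [3.142, 0.0, 0.223]
force: [0.4, -0.9, -0.4]
grip_width: 0.0183
```

arm_command:
  increments:
    - {"slide":[0.0,0.0,0.02],"gripper":0.0,"yaw":0.0}
    - {"slide":[0.0,0.0,0.045],"gripper":0.0,"yaw":0.0}
    - {"slide":[0.0,0.0,0.07],"gripper":0.0,"yaw":0.0}
    - {"slide":[0.0,0.0,0.12],"gripper":0.0,"yaw":0.0}
    - {"slide":[0.0,0.0,0.18],"gripper":0.0,"yaw":0.0}
    - {"slide":[0.03,0.05,0.19],"gripper":0.0,"yaw":-0.1}
    - {"slide":[0.05,0.1,0.19],"gripper":0.0,"yaw":-0.2}
    - {"slide":[0.08,0.15,0.19],"gripper":0.0,"yaw":-0.285}

```text
time_s: 8.68
ee_pos: [0.5131, -0.1501, 0.3234]
eef_rot: [3.142, -0.0, -0.066]
force: [1.2, 0.3, -2.1]
grip_width: 0.018
```

arm_command:
  increments:
    - {"slide":[0.078,0.16,0.0],"gripper":0.0,"yaw":0.0}
    - {"slide":[0.078,0.16,0.0],"gripper":0.0,"yaw":0.0}
    - {"slide":[0.078,0.16,0.0],"gripper":0.0,"yaw":0.0}
    - {"slide":[0.078,0.16,0.0],"gripper":0.0,"yaw":0.0}
    - {"slide":[0.078,0.16,-0.025],"gripper":0.0,"yaw":0.0}
    - {"slide":[0.078,0.16,-0.05],"gripper":0.0,"yaw":0.0}
    - {"slide":[0.078,0.16,-0.05],"gripper":0.0,"yaw":0.0}

```text
time_s: 9.55
ee_pos: [0.59, 0.0076, 0.2716]
eef_rot: [3.141, 0.003, -0.063]
force: [-0.6, -0.2, -0.5]
grip_width: 0.0177
```

```bash
python3 - <<'E'
from h import *
g=np.load('g2.npy'); s=readout.get_obs(); e=s['ee_pos']; print(e,s['eef_rot'],s['time_s'],s['grip_width'])
c=shot('wrist','w4'); tip=e-[0,0,.1235]
ca,sa=np.cos(g[2]),np.sin(g[2]); r=tip-[g[0],g[1],.075]
print('tip in roller mm',1e3*np.array([ca*r[0]+sa*r[1],-sa*r[0]+ca*r[1],r[2]]))
p=proj(c,[tip,[g[0],g[1],.1]]); print(p)
im=cv2.imread('pics/w4.png'); k=8; x=int(np.clip(p[1][0]-50,0,412)); y=int(np.clip(p[1][1]-45,0,309)); print(x,y)
o=cv2.resize(im[y:y+75,x:x+100],None,fx=8,fy=8,interpolation=cv2.INTER_CUBIC)
for a in range(0,100,10): cv2.putText(o,str(x+a),(a*k,9),0,.35,(0,255,255),1)
for b in range(0,75,10): cv2.putText(o,str(y+b),(0,b*k+4),0,.35,(0,255,0),1)
cv2.imwrite('pics/w4c.png',o)
E
```

```text
[0.59001614 0.00764793 0.27164861] [ 3.14142046  0.00336911 -0.06295204] 9.55 0.017669572009600162
tip in roller mm [-21.65422366  -4.53827313  73.14860866]
[[258.21657477 187.77419208]
 [242.14437158 181.79890093]]
192 136
```

View pics/w4c.png

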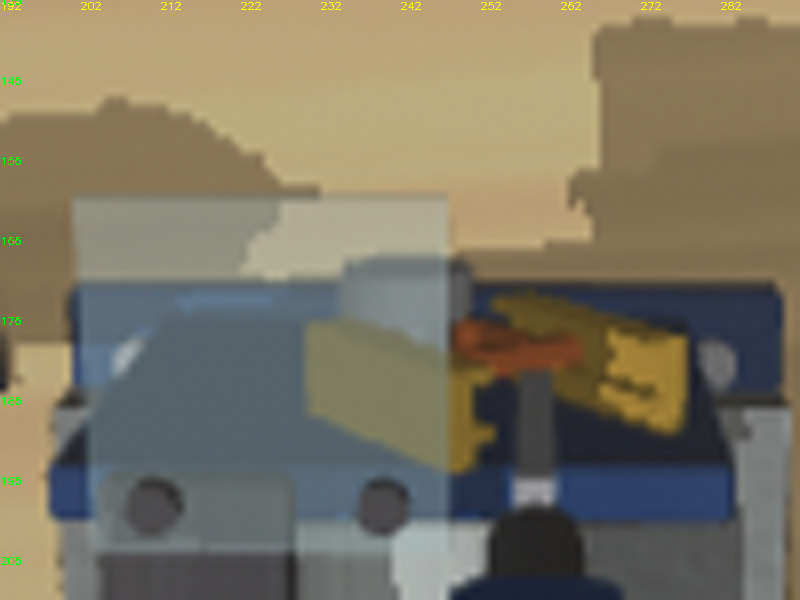

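Picture 8: the yaw is aligned. The blade shows as a strip at columns 518–552 of the crop, with its tip at row 370. The left rail's inner lip end is at about column 490 and the guard edge at 450.

```bash
python3 - <<'E'
from h import *
c=load('w4'); f=lambda x,y:((x+.5)/8-.5+192,(y+.5)/8-.5+136)
a=np.radians(86.34); rx=np.array([np.cos(a),np.sin(a)]); ry=np.array([-np.sin(a),np.cos(a)])
def R(x,y,z): P=atz(c,f(x,y),z)[:2]; return (1e3*np.array([P@rx,P@ry])).round(2)
print('blade +x,-x @tip', R(518,372,.148),R(552,372,.148))
print('left lip front/back', R(490,375,.1246),R(495,430,.1246))
print('guard right edge top front', R(449,195,.139),'guard left front',R(73,200,.139),'rear',R(449,550,.139))
print('right rail outer end f/b',R(688,335,.1775-.075),R(685,432,.1025))
g=np.load('g2.npy'); print('g',1e3*g[:2]@rx,1e3*g[:2]@ry)
print('plate top front edge y', R(600,463,.125), 'back',R(600,520,.125))
print('shaft disc L/R', R(345,262,.08),R(470,262,.08))
E
```

```text
blade +x,-x @tip [  47.52 -595.16] [  42.58 -595.16]
left lip front/back [  52.08 -588.96] [  51.32 -580.03]
guard right edge top front [  57.68 -619.59] guard left front [ 112.79 -618.79] rear [  58.18 -564.87]
right rail outer end f/b [  19.54 -590.45] [  19.69 -573.7 ]
g 66.95049208666799 -583.7857796496455
plate top front edge y [  34.7  -574.75] back [  34.61 -565.28]
shaft disc L/R [  78.37 -598.39] [  56.42 -598.42]
```

Groove is at 67.8 in roller-x coordinates; guard, rail and shaft all agree within 0.4 mm. The blade's +x face is at -20.3 mm and its centre at y=-1.5. I'll shift to x=-18, y=-5.5 and go down.

arm_command:
  increments:
    - {"slide":[0.004,0.002,0.0],"gripper":0.0,"yaw":0.0}
    - {"slide":[0.004,0.002,0.0],"gripper":0.0,"yaw":0.0}
    - {"slide":[0.004,0.002,-0.01],"gripper":0.0,"yaw":0.0}
    - {"slide":[0.004,0.002,-0.02],"gripper":0.0,"yaw":0.0}
    - {"slide":[0.004,0.002,-0.03],"gripper":0.0,"yaw":0.0}
    - {"slide":[0.004,0.002,-0.04],"gripper":0.0,"yaw":0.0}
    - {"slide":[0.004,0.002,-0.043],"gripper":0.0,"yaw":0.0}
    - {"slide":[0.004,0.002,-0.043],"gripper":0.0,"yaw":0.0}

```text
time_s: 10.6
ee_pos: [0.5949, 0.0104, 0.2301]
eef_rot: [-3.142, 0.0, -0.062]
force: [0.1, -0.2, -1.1]
grip_width: 0.0174
```

```bash
python3 - <<'E'
from h import *
s=readout.get_obs(); print(s['ee_pos'],s['eef_rot'],s['force'])
c=shot('wrist','w5'); g=np.array([.5869,.0304,0]); p=proj(c,[[.587,.0145,.1]])[0]; print(p)
im=cv2.imread('pics/w5.png'); k=10; x=int(p[0]-40); y=int(p[1]-30); print(x,y)
o=cv2.resize(im[y:y+60,x:x+80],None,fx=k,fy=k,interpolation=cv2.INTER_CUBIC)
for a in range(0,80,10): cv2.putText(o,str(x+a),(a*k,9),0,.35,(0,255,255),1)
for b in range(0,60,10): cv2.putText(o,str(y+b),(0,b*k+4),0,.35,(0,255,0),1)
cv2.imwrite('pics/w5c.png',o)
E
```

```text
[0.59486224 0.01036072 0.23006716] [-3.14159071e+00  7.26356759e-05 -6.21769323e-02] [ 0.10974393 -0.18301501 -1.06260866]
[255.2081601  193.20596558]
215 163
```

View pics/w5c.png

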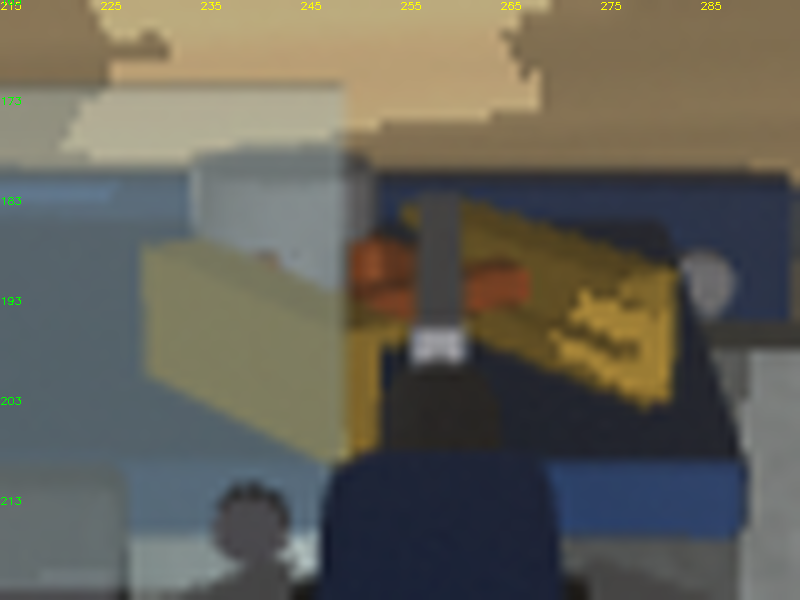

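```bash
python3 - <<'E'
from h import *
c=load('w5'); f=lambda x,y:((x+.5)/10-.5+215,(y+.5)/10-.5+163)
a=np.radians(86.34); rx=np.array([np.cos(a),np.sin(a)]); ry=np.array([-np.sin(a),np.cos(a)])
def R(x,y,z): P=atz(c,f(x,y),z)[:2]; return (1e3*np.array([P@rx,P@ry])-[67.8,-584.75]).round(2)
print('blade tip', R(418,195,.107),R(461,195,.107)); print('lip',R(382,330,.1246),R(384,345,.1246)); print('guard',R(345,85,.139)); print('rail outer',R(680,268,.1025))
print('shaft',R(193,155,.08),R(375,155,.08))
E
```

```text
blade tip [-17.27 -15.59] [-22.27 -15.61]
lip [-13.41  -4.43] [-13.62  -2.69]
guard [ -9.99 -34.87]
rail outer [-48.36  -5.68]
shaft [ 11.26 -14.21] [-11.67 -14.27]
```

arm_command:
  increments:
    - {"slide":[0.0,0.0,-0.003],"gripper":0.0,"yaw":0.0}
    - {"slide":[0.0,0.0,-0.006],"gripper":0.0,"yaw":0.0}
    - {"slide":[0.0,0.0,-0.009],"gripper":0.0,"yaw":0.0}
    - {"slide":[0.0,0.0,-0.012],"gripper":0.0,"yaw":0.0}

```text
time_s: 11.15
ee_pos: [0.5952, 0.0103, 0.2187]
eef_rot: [3.142, -0.001, -0.062]
force: [-0.2, 0.2, 11.7]
grip_width: 0.0178
```

arm_command:
  increments:
    - {"slide":[0.0,0.0003,-0.002],"gripper":0.0,"yaw":0.0}
    - {"slide":[0.0,0.0003,-0.004],"gripper":0.0,"yaw":0.0}
    - {"slide":[0.0,0.0003,-0.006],"gripper":0.0,"yaw":0.0}

```text
time_s: 11.52
ee_pos: [0.5959, 0.0103, 0.2144]
eef_rot: [3.141, -0.005, -0.062]
force: [-0.9, -1.8, 17.9]
grip_width: 0.0178
```

arm_command:
  increments:
    - {"slide":[0.0,0.0,-0.002],"gripper":0.0,"yaw":0.0}
    - {"slide":[0.0,0.0,-0.004],"gripper":0.0,"yaw":0.0}
    - {"slide":[0.0,0.0,-0.004],"gripper":0.0,"yaw":0.0}
  grip_force: 60

```text
time_s: 11.9
ee_pos: [0.5948, 0.0107, 0.2081]
eef_rot: [-3.142, -0.0, -0.062]
force: [-0.2, 0.0, -1.9]
grip_width: 0.0178
```

```bash
python3 - <<'E'
from h import *
s=readout.get_obs(); print(s['ee_pos'],s['eef_rot'],s['force'],s['moment'])
c=shot('wrist','w6'); p=proj(c,[[.587,.0145,.1]])[0]
im=cv2.imread('pics/w6.png'); k=10; x=int(p[0]-40); y=int(p[1]-30); print(x,y)
o=cv2.resize(im[y:y+60,x:x+80],None,fx=k,fy=k,interpolation=cv2.INTER_CUBIC)
cv2.imwrite('pics/w6c.png',o)
E
```

```text
[0.59482897 0.01065351 0.20807811] [-3.14156078e+00 -5.48553718e-05 -6.22702074e-02] [-0.23672679  0.04171009 -1.91406824] [ 0.06599926  0.04731356 -0.04154198]
215 168
```

View pics/w6c.png

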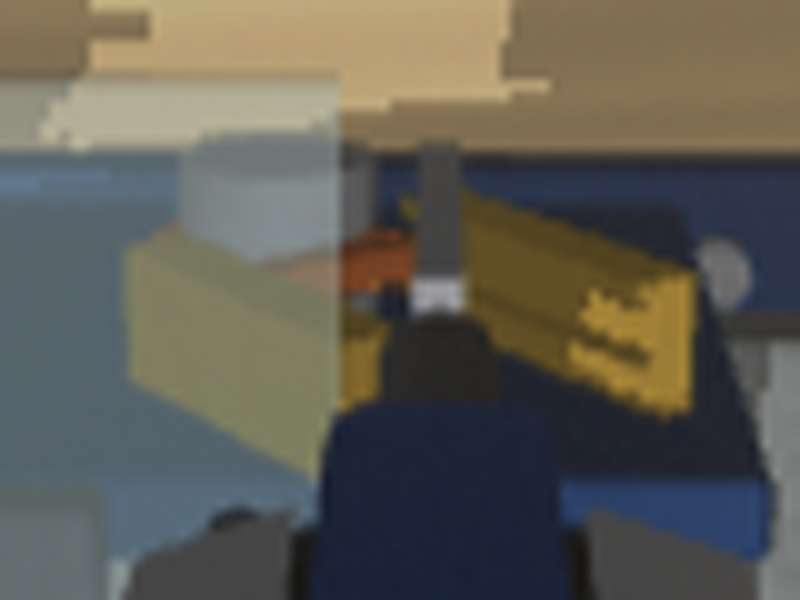

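The force dropped to zero, so the clip snapped past the blade (picture 10 shows it moved down the shaft). I'll push on to confirm it's seated.

arm_command:
  increments:
    - {"slide":[0.0,0.0,-0.001],"gripper":0.0,"yaw":0.0}
    - {"slide":[0.0,0.0,-0.002],"gripper":0.0,"yaw":0.0}
    - {"slide":[0.0,0.0,-0.003],"gripper":0.0,"yaw":0.0}
    - {"slide":[0.0,0.0,-0.003],"gripper":0.0,"yaw":0.0}

```text
time_s: 12.45
ee_pos: [0.5948, 0.0107, 0.205]
eef_rot: [3.142, 0.0, -0.062]
force: [-0.3, -0.3, -2.2]
grip_width: 0.0179
```

arm_command:
  increments:
    - {"slide":[0.0,0.0,-0.001],"gripper":0.0,"yaw":0.0}
    - {"slide":[0.0,0.0,-0.002],"gripper":0.0,"yaw":0.0}
    - {"slide":[0.0,0.0,-0.002],"gripper":0.0,"yaw":0.0}

```text
time_s: 12.82
ee_pos: [0.5948, 0.0107, 0.203]
eef_rot: [3.142, 0.0, -0.062]
force: [-0.0, 0.6, -1.1]
grip_width: 0.0177
```

arm_command:
  increments:
    - {"slide":[0.0,0.0,-0.001],"gripper":0.0,"yaw":0.0}
    - {"slide":[0.0,0.0,-0.002],"gripper":0.0,"yaw":0.0}
    - {"slide":[0.0,0.0,-0.002],"gripper":0.0,"yaw":0.0}

```text
time_s: 13.2
ee_pos: [0.5949, 0.0106, 0.2013]
eef_rot: [3.142, -0.0, -0.062]
force: [-0.8, -1.5, 2.4]
grip_width: 0.0176
```

arm_command:
  increments:
    - {"slide":[0.0,0.0,-0.001],"gripper":0.0,"yaw":0.0}
    - {"slide":[0.0,0.0,-0.002],"gripper":0.0,"yaw":0.0}
    - {"slide":[0.0,0.0,-0.003],"gripper":0.0,"yaw":0.0}
    - {"slide":[0.0,0.0,-0.003],"gripper":0.0,"yaw":0.0}

```text
time_s: 13.7
ee_pos: [0.5949, 0.0104, 0.1987]
eef_rot: [3.141, -0.001, -0.062]
force: [-1.8, -1.9, 7.8]
grip_width: 0.0181
```

arm_command:
  increments:
    - {"slide":[0.0,0.0,-0.001],"gripper":0.0,"yaw":0.0}
    - {"slide":[0.0,0.0,-0.002],"gripper":0.0,"yaw":0.0}
    - {"slide":[0.0,0.0,-0.002],"gripper":0.0,"yaw":0.0}

```text
time_s: 14.08
ee_pos: [0.595, 0.0103, 0.1974]
eef_rot: [3.141, -0.001, -0.062]
force: [-3.8, -2.5, 11.7]
grip_width: 0.0177
```

```bash
python3 - <<'E'
from h import *
s=readout.get_obs(); print(s['ee_pos'],s['force'],s['moment'])
c=shot('wrist','w7'); t=shot('top','top7'); sd=shot('side','side7')
p=proj(c,[[.587,.0145,.1]])[0]
im=cv2.imread('pics/w7.png'); k=8; x=int(p[0]-50); y=int(p[1]-35); print(x,y)
o=cv2.resize(im[y:y+75,x:x+100],None,fx=k,fy=k,interpolation=cv2.INTER_CUBIC)
cv2.imwrite('pics/w7c.png',o)
E
```

```text
[0.59495412 0.01028791 0.19736107] [-3.78339613 -2.50344374 11.72665058] [-0.68082095  1.31985186  0.04341852]
204 166
```

```bash
python3 - <<'E'
from h import *
a=np.radians(86.34); rx=np.array([np.cos(a),np.sin(a)]); ry=np.array([-np.sin(a),np.cos(a)])
for n in ['w4','w5','w6','w7']:
    c=load(n); im=c['color'].astype(int); r,g,b=im[...,0],im[...,1],im[...,2]
    m=(r>110)&(g<95)&(b<70)&(r>1.7*g); m[:,:200]=0; m[:,320:]=0; m[:150]=0; m[230:]=0
    ys,xs=np.nonzero(m); print(n,'orange',m.sum(),xs.min(),xs.max(),ys.min(),ys.max())
    # columns through the fork: colour profile at col 258
    col=im[170:240,258]; print([tuple(int(q) for q in v) for v in col[::1]][5:40])
E
```

```text
w4 orange 33 249 263 177 182
[(95, 78, 37), (96, 78, 37), (88, 70, 34), (75, 50, 30), (111, 62, 36), (117, 64, 37), (116, 64, 36), (82, 62, 51), (68, 65, 63), (68, 66, 65), (66, 65, 65), (66, 65, 64), (65, 65, 64), (65, 64, 63), (66, 65, 65), (66, 66, 66), (66, 65, 65), (65, 65, 65), (65, 65, 65), (65, 64, 64), (83, 82, 85), (144, 144, 148), (149, 150, 155), (124, 123, 127), (62, 61, 62), (38, 37, 35), (38, 37, 36), (38, 36, 36), (39, 38, 37), (39, 38, 37), (38, 37, 36), (39, 38, 37), (37, 36, 36), (31, 36, 53), (28, 35, 54)]
w5 orange 25 251 267 188 193
[(143, 124, 91), (130, 112, 83), (128, 110, 81), (125, 108, 80), (106, 94, 73), (56, 53, 53), (44, 50, 65), (59, 61, 68), (67, 66, 65), (68, 66, 65), (68, 67, 65), (68, 66, 65), (67, 66, 65), (67, 66, 65), (67, 66, 65), (67, 66, 65), (67, 65, 65), (67, 66, 65), (67, 66, 66), (66, 64, 64), (84, 83, 85), (144, 144, 149), (150, 150, 154), (125, 125, 128), (63, 62, 62), (41, 40, 37), (41, 39, 37), (41, 39, 37), (41, 39, 37), (40, 38, 36), (40, 37, 36), (40, 38, 36), (39, 38, 36), (32, 37, 53), (30, 37, 55)]
w6 orange 17 249 255 193 196
[
[... 364 characters left out ...]
3, 62, 62), (41, 39, 37), (40, 38, 35), (41, 39, 37), (41, 39, 37), (41, 39, 38), (40, 39, 37), (39, 38, 36), (39, 37, 36), (32, 37, 52), (30, 36, 55)]
w7 orange 16 249 255 196 199
[(186, 160, 117), (187, 161, 119), (189, 164, 120), (188, 165, 121), (188, 165, 121), (145, 125, 92), (132, 113, 84), (104, 94, 75), (75, 72, 67), (71, 68, 66), (69, 67, 65), (69, 68, 65), (69, 67, 66), (69, 67, 66), (69, 67, 65), (70, 68, 66), (69, 67, 65), (69, 67, 66), (69, 67, 65), (68, 67, 66), (68, 67, 65), (145, 144, 148), (153, 153, 157), (150, 150, 154), (75, 74, 74), (44, 41, 38), (43, 40, 37), (42, 40, 37), (42, 40, 37), (42, 40, 37), (41, 39, 36), (42, 40, 37), (41, 39, 37), (35, 38, 48), (33, 39, 55)]
```

arm_command:
  increments:
    - {"slide":[0.0,0.0,0.02],"gripper":0.0,"yaw":0.0}
    - {"slide":[0.0,0.0,0.05],"gripper":0.0,"yaw":0.0}
    - {"slide":[0.0,0.0,0.08],"gripper":0.0,"yaw":0.0}
    - {"slide":[0.03,-0.05,0.08],"gripper":0.0,"yaw":0.0}
    - {"slide":[0.075,-0.09,0.03],"gripper":0.0,"yaw":0.0}
    - {"slide":[0.075,-0.09,0.01],"gripper":0.0,"yaw":0.0}
    - {"slide":[0.075,-0.09,0.01],"gripper":0.0,"yaw":0.0}
    - {"slide":[0.075,-0.09,0.01],"gripper":0.0,"yaw":0.0}

```text
time_s: 15.22
ee_pos: [0.6699, -0.0788, 0.2078]
eef_rot: [3.142, -0.002, -0.062]
force: [0.9, -0.8, -0.5]
grip_width: 0.0175
```

```bash
python3 - <<'E'
from h import *
s=readout.get_obs(); print(s['ee_pos'],s['force'])
a=np.radians(86.34); rx=np.array([np.cos(a),np.sin(a)]); ry=np.array([-np.sin(a),np.cos(a)])
xy=.0678*rx-.58475*ry; g=[xy[0],xy[1],a]; np.save('g3.npy',g); print(g)
c=shot('wrist','w8'); p=proj(c,W(g,[[0,0,.01]]))[0]; print(p)
im=cv2.imread('pics/w8.png'); k=8; x=int(np.clip(p[0]-50,0,412)); y=int(np.clip(p[1]-37,0,309)); print(x,y)
o=cv2.resize(im[y:y+75,x:x+100],None,fx=k,fy=k,interpolation=cv2.INTER_CUBIC)
def line(P,col):
    q=((proj(c,W(g,P))-[x,y]+.5)*k).astype(int)
    for A,B in zip(q[:-1],q[1:]): cv2.line(o,tuple(map(int,A)),tuple(map(int,B)),col,1)
line([uv(14.5,18,2.5),uv(14.5,-18,2.5),uv(14.5,-18,-2.5),uv(14.5,18,-2.5),uv(14.5,18,2.5)],(255,0,255))
line([uv(14.5,-18,-2.5),uv(-10.5,-18,-2.5),uv(-10.5,18,-2.5),uv(14.5,18,-2.5)],(255,255,0))
for v in (15,-15): line([uv(3,v,-6),uv(50,v,-6)],(0,255,0))
cv2.imwrite('pics/w8c.png',o)
E
```

```text
[ 0.66994212 -0.07880041  0.20775226] [ 0.88515158 -0.79629767 -0.45334724]
[np.float64(0.5878854145343924), np.float64(0.030333840471093318), np.float64(1.5069172761719043)]
[175.80107591 256.393603  ]
125 219
```

View pics/w8c.png

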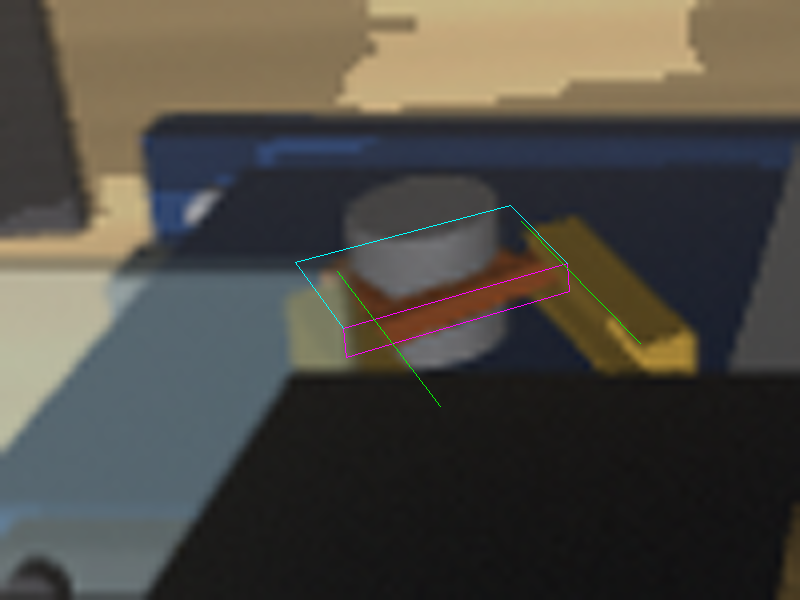

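Picture 11: the clip's crosspiece now lies on the magenta model of the home position, between the shoulders. I'll check that numerically, along with any slip of the fork in the grip.

```bash
python3 - <<'E'
from h import *
g=np.load('g3.npy')
for n,k in (('w2',0),('w8',0)):
    c=load(n); im=c['color'].astype(int); r,gg,b=im[...,0],im[...,1],im[...,2]
    o=(r>70)&(r>1.6*gg)&(r>2*b)&(gg<1.0*r)
    dp=proj(c,W(g,[[0,-.0125,0]]))[0]; print(n,'disc pred',dp)
    for u in (14.5,16.5,18.5,27.5,29.5): print(u,proj(c,W(g,[uv(u,0,2.5),uv(u,0,-2.5)])).round(1).tolist())
    cols=(143,146,149) if n=='w2' else (178,181,184,187)
    for col in cols:
        print(col,[(i,*map(int,im[i,col])) for i in (range(248,266) if n=='w2' else range(248,264))])
for n in ('w4','w8'):
    im=load(n)['color']; print(n,[(i,*map(int,im[i,258])) for i in range(176,206,2)])
E
```

```text
w2 disc pred [139.47152892 237.23957873]
14.5 [[139.9, 253.8], [140.6, 250.3]]
16.5 [[140.3, 254.7], [141.0, 251.2]]
18.5 [[140.6, 255.6], [141.3, 252.1]]
27.5 [[142.3, 259.8], [143.0, 256.2]]
29.5 [[142.7, 260.7], [143.4, 257.2]]
143 [(248, 84, 74, 70), (249, 82, 66, 60), (250, 91, 67, 59), (251, 75, 64, 59), (252, 63, 62, 63), (253, 70, 70, 72), (254, 80, 78, 79), (255, 75, 54, 42), (256, 75, 42, 24), (257, 83, 46, 26), (258, 113, 60, 32), (259, 115, 61, 34), (260, 107, 57, 34), (261, 27, 32, 44), (262, 26, 31, 43), (263, 25, 31, 43), (264, 26, 31, 43), (265, 24, 30, 43)]
146 [(248, 93, 51, 29), (249, 118, 63, 33), (250, 117, 63, 34), (251, 110, 61, 35), (252, 66, 58, 53), (253, 54, 55, 58), (254, 55, 52, 54), (255, 73, 44, 28), (256, 78, 43, 26), (257, 95, 52, 30), (258, 115, 61, 33), (259, 110, 59, 33), (260, 82, 49, 34), (261, 26, 31, 43), (262, 25, 31, 43), (263, 25, 31, 43), (264, 25, 31, 43), (265, 25, 31, 44)]
149 [(248, 71, 42, 24), (249, 74, 44, 25), (250, 77, 44, 25), (251, 83, 47, 26), (252, 86, 47, 26), (253, 90, 49, 26), (254, 84, 46, 26), (255, 73, 41, 24), (256, 79, 
[... 1621 characters left out ...]
4), (259, 75, 74, 75), (260, 76, 75, 75), (261, 56, 59, 65), (262, 34, 39, 50), (263, 28, 32, 45)]
w4 [(176, 96, 78, 37), (178, 75, 50, 30), (180, 117, 64, 37), (182, 82, 62, 51), (184, 68, 66, 65), (186, 66, 65, 64), (188, 65, 64, 63), (190, 66, 66, 66), (192, 65, 65, 65), (194, 65, 64, 64), (196, 144, 144, 148), (198, 124, 123, 127), (200, 38, 37, 35), (202, 38, 36, 36), (204, 39, 38, 37)]
w8 [(176, 196, 168, 123), (178, 198, 174, 128), (180, 198, 170, 125), (182, 125, 111, 90), (184, 78, 74, 70), (186, 79, 74, 71), (188, 78, 74, 70), (190, 79, 75, 71), (192, 78, 74, 71), (194, 77, 73, 70), (196, 155, 155, 158), (198, 136, 134, 136), (200, 55, 50, 42), (202, 53, 48, 41), (204, 53, 48, 41)]
```

Image and model agree: the back edge is seen at row 258.9 against 259.0 predicted for home, to about 1.5 mm. For a sharper check I'll repeat the exact w2 viewpoint.

arm_command:
  increments:
    - {"slide":[0.03,-0.022,-0.003],"gripper":0.0,"yaw":0.15}
    - {"slide":[0.03,-0.022,-0.003],"gripper":0.0,"yaw":0.295}
    - {"slide":[0.03,-0.022,-0.003],"gripper":0.0,"yaw":0.295}
    - {"slide":[0.03,-0.022,-0.003],"gripper":0.0,"yaw":0.295}

```text
time_s: 15.78
ee_pos: [0.6998, -0.1008, 0.2045]
eef_rot: [3.141, -0.001, 0.23]
force: [-0.3, -0.5, -1.5]
grip_width: 0.0181
```

```bash
python3 - <<'E'
from h import *
g=np.load('g3.npy'); print(readout.get_obs()['ee_pos'],readout.get_obs()['eef_rot'])
c=shot('wrist','w9'); im=c['color'].astype(int)
for u in (13.5,14.5,15.5,16.5,18.5): print(u,proj(c,W(g,[uv(u,0,2.5),uv(u,0,-2.5)])).round(2).tolist())
for col in (136,138,140,142): print(col,[(i,*map(int,im[i,col])) for i in range(246,260)])
# left end of the crosspiece (+x) and right
for row in (250,251,252,253): print(row,[(i,*map(int,im[row,i])) for i in range(124,160,1) if im[row,i,0]>1.5*im[row,i,2]*1.2][:30])
E
```

```text
[ 0.69983067 -0.10080996  0.2044549 ] [ 3.14097693e+00 -1.49209533e-03  2.30140604e-01]
13.5 [[139.95, 254.37], [140.64, 250.9]]
14.5 [[140.13, 254.82], [140.82, 251.34]]
15.5 [[140.3, 255.26], [141.0, 251.78]]
16.5 [[140.48, 255.72], [141.18, 252.23]]
18.5 [[140.85, 256.62], [141.55, 253.12]]
136 [(246, 106, 106, 110), (247, 106, 107, 109), (248, 105, 106, 108), (249, 102, 99, 101), (250, 84, 54, 36), (251, 80, 46, 27), (252, 96, 53, 30), (253, 113, 60, 33), (254, 112, 63, 37), (255, 110, 82, 68), (256, 108, 108, 111), (257, 107, 107, 110), (258, 107, 107, 111), (259, 96, 98, 101)]
138 [(246, 108, 108, 111), (247, 106, 106, 108), (248, 104, 104, 107), (249, 100, 98, 100), (250, 78, 49, 32), (251, 81, 46, 27), (252, 105, 57, 31), (253, 113, 62, 34), (254, 111, 64, 40), (255, 101, 83, 73), (256, 104, 104, 107), (257, 103, 103, 106), (258, 103, 104, 107), (259, 93, 94, 97)]
140 [(246, 106, 106, 108), (247, 103, 103, 106), (248, 102, 102, 104), (249, 99, 97, 99), (250, 80, 51, 34), (251, 83, 47, 27), (252, 111, 60, 32), (253, 113, 61, 33), (254, 112, 66, 44), (255, 91, 86, 85), (256, 10
[... 1980 characters left out ...]
14, 63, 34), (153, 108, 63, 34), (154, 102, 74, 34), (155, 96, 77, 34), (156, 87, 70, 31), (157, 83, 67, 30)]
253 [(127, 79, 70, 41), (128, 82, 66, 31), (129, 86, 61, 31), (130, 97, 54, 31), (131, 102, 55, 30), (132, 106, 59, 33), (133, 109, 59, 33), (134, 110, 59, 32), (135, 113, 61, 34), (136, 113, 60, 33), (137, 114, 61, 34), (138, 113, 62, 34), (139, 113, 61, 32), (140, 113, 61, 33), (141, 112, 61, 32), (142, 110, 60, 33), (143, 109, 60, 34), (144, 110, 62, 38), (145, 110, 62, 38), (146, 112, 62, 38), (147, 99, 57, 36), (148, 74, 48, 35), (150, 80, 60, 35), (151, 94, 74, 33), (152, 87, 70, 32), (153, 83, 67, 31), (154, 89, 72, 32), (155, 93, 75, 33), (156, 87, 70, 31), (157, 82, 66, 30)]
```

The clip has moved from u=29.5 to about 14, where home is 14.5, so it's seated. Now the can: I'll move near it with the fork high and look once.

arm_command:
  increments:
    - {"slide":[0.0,0.0,0.05],"gripper":0.0,"yaw":0.0}
    - {"slide":[-0.14,-0.2,0.09],"gripper":0.0,"yaw":0.0}
    - {"slide":[-0.14,-0.2,0.09],"gripper":0.0,"yaw":0.0}
    - {"slide":[-0.14,-0.2,0.09],"gripper":0.0,"yaw":0.0}
    - {"slide":[-0.14,-0.2,0.09],"gripper":0.0,"yaw":0.0}
    - {"slide":[-0.14,-0.2,0.09],"gripper":0.0,"yaw":0.0}
    - {"slide":[-0.14,-0.2,0.09],"gripper":0.0,"yaw":0.0}

```text
time_s: 16.7
ee_pos: [0.5599, -0.3009, 0.2935]
eef_rot: [3.141, -0.001, 0.232]
force: [0.2, -0.3, -2.1]
grip_width: 0.0177
```

```bash
python3 - <<'E'
from h import *
print(readout.get_obs()['ee_pos'])
c=shot('wrist','w10'); th=np.linspace(0,2*np.pi,73)
p0=proj(c,[[.608,-.311,.085]])[0]; print(p0)
im=cv2.imread('pics/w10.png'); k=5; x=int(np.clip(p0[0]-80,0,352)); y=int(np.clip(p0[1]-60,0,264)); print(x,y)
o=cv2.resize(im[y:y+120,x:x+160],None,fx=k,fy=k,interpolation=cv2.INTER_CUBIC)
q=proj(c,[[.608+.037*np.cos(t),-.311+.037*np.sin(t),.085] for t in th]); q=((q-[x,y]+.5)*k).astype(int)
cv2.polylines(o,[q.reshape(-1,1,2)],True,(255,0,255),1)
cv2.imwrite('pics/w10c.png',o)
E
```

```text
[ 0.55993498 -0.30090674  0.29346585]
[272.63824957 142.89621181]
192 82
```

View pics/w10c.png

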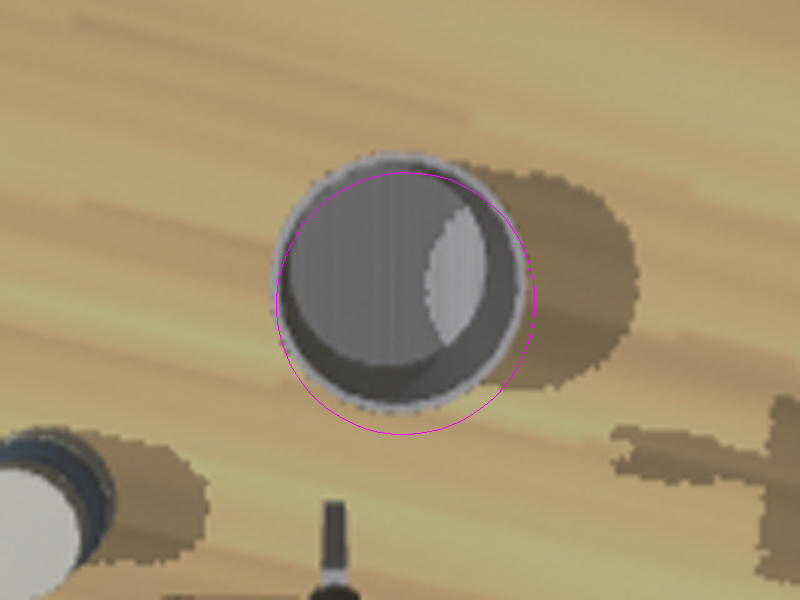

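Picture 12: the can is upright, with its rim centred at crop (400,282), so the centre is about (0.613,-0.308). I'll lower the fork into it.

arm_command:
  increments:
    - {"slide":[0.055,-0.0065,0.0],"gripper":0.0,"yaw":0.0}
    - {"slide":[0.055,-0.0065,0.0],"gripper":0.0,"yaw":0.0}
    - {"slide":[0.055,-0.0065,-0.03],"gripper":0.0,"yaw":0.0}
    - {"slide":[0.055,-0.0065,-0.07],"gripper":0.0,"yaw":0.0}
    - {"slide":[0.055,-0.0065,-0.11],"gripper":0.0,"yaw":0.0}
    - {"slide":[0.055,-0.0065,-0.145],"gripper":0.0,"yaw":0.0}
    - {"slide":[0.055,-0.0065,-0.155],"gripper":0.0,"yaw":0.0}
    - {"slide":[0.055,-0.0065,-0.159],"gripper":0.0,"yaw":0.0}

```text
time_s: 17.75
ee_pos: [0.6152, -0.3074, 0.135]
eef_rot: [3.141, -0.001, 0.233]
force: [0.7, -0.8, -1.0]
grip_width: 0.0179
```

arm_command:
  increments:
    - {"slide":[0.0,0.0,-0.002],"gripper":0.0,"yaw":0.0}
    - {"slide":[0.0,0.0,-0.003],"gripper":0.0,"yaw":0.0}
    - {"slide":[0.0,0.0,-0.003],"gripper":0.0,"yaw":0.0}

```text
time_s: 18.12
ee_pos: [0.615, -0.3079, 0.1317]
eef_rot: [3.141, -0.001, 0.233]
force: [0.7, 0.6, -0.6]
grip_width: 0.0179
```

arm_command:
  increments:
    - {"slide":[0.0,0.0,-0.001],"gripper":0.0,"yaw":0.0}
    - {"slide":[0.0,0.0,-0.002],"gripper":0.0,"yaw":0.0}
    - {"slide":[0.0,0.0,-0.003],"gripper":0.0,"yaw":0.0}
    - {"slide":[0.0,0.0,-0.003],"gripper":0.0,"yaw":0.0}

```text
time_s: 18.62
ee_pos: [0.615, -0.3079, 0.1291]
eef_rot: [3.141, -0.001, 0.233]
force: [-2.5, 0.7, 7.3]
grip_width: 0.0176
```

arm_command:
  increments:
    - {"slide":[0.0,0.0,0.001],"gripper":0.22,"yaw":0.0}
    - {"slide":[0.0,0.0,0.001],"gripper":0.28,"yaw":0.0}
    - {"slide":[0.0,0.0,0.001],"gripper":0.4,"yaw":0.0}
    - {"slide":[0.0,0.0,0.001],"gripper":0.6,"yaw":0.0}
    - {"slide":[0.0,0.0,0.001],"gripper":0.8,"yaw":0.0}
    - {"slide":[0.0,0.0,0.001],"gripper":1.0,"yaw":0.0}
    - {"slide":[0.0,0.0,0.001],"gripper":1.0,"yaw":0.0}
    - {"slide":[0.0,0.0,0.001],"gripper":1.0,"yaw":0.0}

```text
time_s: 19.62
ee_pos: [0.6148, -0.3078, 0.1291]
eef_rot: [-3.142, 0.0, 0.233]
force: [0.4, 0.4, -0.1]
grip_width: 0.0829
```

```bash
python3 - <<'E'
from h import *
s=readout.get_obs(); print(s['ee_pos'],s['force'],s['grip_width'])
for n in ('side','wrist','top'):
    c=shot(n,n+'11'); im=c['color'].astype(int); r,g,b=im[...,0],im[...,1],im[...,2]
    m=((b>1.7*r)&(b>1.4*g)&(b>40)).astype(np.uint8)
    k,l,st,ce=cv2.connectedComponentsWithStats(m)
    print(n,[(st[i].tolist(),ce[i].round().tolist()) for i in range(1,k) if st[i][4]>40])
    print(' handle ends if upright',proj(c,[[.613,-.308,.106],[.613,-.308,.191]]).round(1).tolist())
E
```

```text
[ 0.61482425 -0.30782848  0.12911899] [ 0.44103135  0.40792379 -0.08337334] 0.0829001932368024
side [([21, 85, 21, 36, 375], [30.0, 100.0]), ([319, 243, 18, 38, 434], [328.0, 261.0])]
 handle ends if upright [[324.8, 276.6], [331.4, 244.2]]
wrist [([0, 162, 25, 99, 533], [18.0, 199.0]), ([240, 209, 34, 85, 2003], [258.0, 259.0])]
 handle ends if upright [[257.6, 221.8], [257.3, 284.9]]
top [([246, 172, 16, 4, 47], [254.0, 174.0]), ([227, 255, 40, 6, 122], [247.0, 258.0])]
 handle ends if upright [[391.2, 152.5], [403.0, 147.0]]
```

The fork stands free and upright. I'll lift straight up and back off.

arm_command:
  increments:
    - {"slide":[0.0,0.0,0.0],"gripper":1.0,"yaw":0.0}
    - {"slide":[0.0,0.0,0.02],"gripper":1.0,"yaw":0.0}
    - {"slide":[0.0,0.0,0.05],"gripper":1.0,"yaw":0.0}
    - {"slide":[0.0,0.0,0.09],"gripper":1.0,"yaw":0.0}
    - {"slide":[0.0,0.0,0.15],"gripper":1.0,"yaw":0.0}
    - {"slide":[-0.05,0.03,0.18],"gripper":1.0,"yaw":0.0}
    - {"slide":[-0.1,0.06,0.18],"gripper":1.0,"yaw":0.0}
    - {"slide":[-0.1,0.06,0.18],"gripper":1.0,"yaw":0.0}

```text
time_s: 20.78
ee_pos: [0.512, -0.2459, 0.3113]
eef_rot: [3.141, -0.001, 0.233]
force: [0.8, 0.4, 0.5]
grip_width: 0.0943
```

```bash
python3 - <<'E'
from h import *
s=readout.get_obs(); print(s['ee_pos'],s['force'],s['time_s'])
for n in ('side','top'):
    c=shot(n,n+'12'); im=c['color'].astype(int); r,g,b=im[...,0],im[...,1],im[...,2]
    m=((b>1.7*r)&(b>1.4*g)&(b>40)).astype(np.uint8)
    k,l,st,ce=cv2.connectedComponentsWithStats(m)
    print(n,[(st[i].tolist(),ce[i].round().tolist()) for i in range(1,k) if st[i][4]>40])
    print(' handle',proj(c,[[.613,-.308,.106],[.613,-.308,.191]]).round(1).tolist())
    a=load(n+'0')['color'].astype(int)
    for nm,P,h in (('jar',[.505,-.209,.03],14),('brush',[.52,.235,.01],20),('nozzle',[.592,.157,.144],5)):
        q=proj(c,P)[0].astype(int); sl=np.s_[max(0,q[1]-h):q[1]+h,max(0,q[0]-h):q[0]+h]
        print('  diff',nm,q,np.abs(im[sl]-a[sl]).mean().round(1))
E
```

```text
[ 0.51199408 -0.2459385   0.31128324] [0.82721779 0.42841109 0.47071295] 20.775
side [([320, 243, 18, 38, 404], [328.0, 261.0])]
 handle [[324.8, 276.6], [331.4, 244.2]]
  diff jar [257 273] 3.5
  diff brush [230 174] 2.8
  diff nozzle [259 147] 62.5
top [([389, 142, 19, 16, 178], [399.0, 150.0]), ([246, 172, 16, 4, 45], [253.0, 173.0]), ([227, 257, 31, 4, 92], [242.0, 258.0])]
 handle [[391.2, 152.5], [403.0, 147.0]]
  diff jar [342 202] 14.0
  diff brush [159 197] 12.1
  diff nozzle [178 162] 9.7
```

```bash
python3 -c "
from h import *
job.hand_in(); print(readout.get_obs()['time_s'])"
```

```text
the job is handed in; nothing more can be done
the job is handed in; nothing more can be done
```

The job is done in the order asked and handed in at about 21 s of the 59 s allowed.

- **Nozzle:** I pressed it with the shut fingers until it bottomed out, about 6 mm of travel and 22 N, then released it. I didn't check afterwards that it came back up.
- **Clip:** I lifted the fork out of the block and pushed the clip with one tine straight down. The force peaked at 18 N, then dropped as the clip snapped over. Two later wrist pictures put its back edge at the home position within about 1 mm.
- **Disagreement:** On the final push the tip went about 6 mm lower than my model of the chute put the seated clip, at no more than 12 N. I can't explain that. The force and the pictures otherwise agree that the clip is seated.
- **Fork:** It stands upright and free in the can. After I let go and backed off, its handle was where an upright fork's would be in the side and top pictures.
- **Can:** The can looked upright before I set the fork in it; I didn't measure it again.
- **Bystanders:** The side picture shows the jar and brush unchanged. The top picture differs a little near both; I put that down to the arm and its shadow.

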